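# Tip cheroots through a hand chute into a narrow-necked jar

### The job

Lift the loaded metal chute level by its wooden handle and rest its spout on the rim of the narrow glass jar, its tip over the mouth, with a light, steady pressure of a few newtons. Then raise the tail so that all four cheroots slide down into the jar, keeping that pressure on the rim until a moment after the last one is in; the glass is thin, so never lean on it hard, and do not push the jar along or tip it. Finally set the empty chute back down on the bench, right way up and clear of the jar, let go, and leave everything else as it stands.

Things in the scene. Friction and masses are not known exactly. Their poses are not given: they have to be found in the camera images.
- chute_grip (a point): Centre of the reddish wooden bar handle of the chute: 104 mm long (x), 16 mm wide (y), 18 mm high, mid-way along the chute, its centre 62 mm above the chute's flat underside. Hoops 47 mm either side of the centre carry it, leaving 84 mm free and 31 mm of air between it and the trough's wall tops. x points to the open spout, z up
- chute_spout (a point): Tip of the chute's spout: middle of the lower front edge of its floor, 102 mm ahead (+x) of and 62 mm below chute_grip; same axes
- chute: The chute, a folded aluminium trough 204 mm long (x), 40 mm wide (y), walls 22 mm high, sheet 3 mm thick, about 0.22 kg, flat smooth underside; it can pivot in the grip if the spout is pressed hard. Stands flat on the bench, open at the spout (+x), closed at the tail (-x). Origin at the centre of its underside, 62 mm straight below chute_grip; z up
- jar: The clear glass jar, loose, 0.65 kg, 142 mm high, body 110 mm across, with a short neck and greenish rim 64 mm across outside and 56 mm inside; origin at the centre of its underside, z up. It slides or tips if pushed
- jar_mouth (a point): Centre of the jar's round mouth, level with the top of the rim, 142 mm above its underside; mouth 56 mm across inside, rim 4 mm thick; z up. A spout dipping into the mouth bears on the rim with both lower edges of its 40 mm wide floor, about 20 mm short of this centre
- cheroot1_mid (a point): Centre of a finished green cheroot with a yellow band, a rigid rod 72 mm long (x, its own axis) and 15 mm thick, about 11 g. The four lie loose along the chute's floor, two abreast and two behind two, the nearer ends 36 to 44 mm from the spout tip; they begin to slide when the chute is tipped 15 to 22 degrees; about 40 degrees brings them all past the neck
- cheroot2_mid (a point): Centre of a finished green cheroot with a yellow band, a rigid rod 72 mm long (x, its own axis) and 15 mm thick, about 11 g. The four lie loose along the chute's floor, two abreast and two behind two, the nearer ends 36 to 44 mm from the spout tip; they begin to slide when the chute is tipped 15 to 22 degrees; about 40 degrees brings them all past the neck
- cheroot3_mid (a point): Centre of a finished green cheroot with a yellow band, a rigid rod 72 mm long (x, its own axis) and 15 mm thick, about 11 g. The four lie loose along the chute's floor, two abreast and two behind two, the nearer ends 36 to 44 mm from the spout tip; they begin to slide when the chute is tipped 15 to 22 degrees; about 40 degrees brings them all past the neck
- cheroot4_mid (a point): Centre of a finished green cheroot with a yellow band, a rigid rod 72 mm long (x, its own axis) and 15 mm thick, about 11 g. The four lie loose along the chute's floor, two abreast and two behind two, the nearer ends 36 to 44 mm from the spout tip; they begin to slide when the chute is tipped 15 to 22 degrees; about 40 degrees brings them all past the neck
- mug: Glass mug 72 mm across and 85 mm high, a bystander; origin under its centre
- cheroot_bundle: Bundle of cheroots 100 mm long, 50 mm thick, with a red band, a bystander; origin under its centre
- band_spool: Yellow spool of bands lying flat, 64 mm across, 23 mm high, a bystander; origin under its centre
- paste_jar: Closed amber paste jar with white cap, 60 mm across, 70 mm high, a bystander; origin under its centre
- tamping_rod: Half dark wood, half steel rod 260 mm long (x), 16 mm thick, lying, a bystander; origin under its centre
- leaf_stack: Flat stack of green leaves 100 x 65 mm, 14 mm high, a bystander; origin under its centre
There are look-alikes about, which are no part of the job. Several things have the shape of the chute; the one meant has the colours described above.

How it is judged:
On the way, in this order (a step that is already met when the one before it is completed fails the run):
1. the spout rests on the jar's rim with over 1 N, its tip over the mouth, the chute still near level (under 15 degrees) and all four cheroots still in it (horizontal distance between chute_spout and jar_mouth below 0.028 m and contact force between chute and jar above 1 N and angle between chute's own z axis and vertical below 0.26 rad and x of each of cheroot1_mid, cheroot2_mid, cheroot3_mid, cheroot4_mid in the frame of chute below 0.102 m), for 0.2 s.
2. all four cheroots are in the jar while the chute is still tipped (over 15 degrees) with its spout resting on the rim with over 1 N (horizontal distance between chute_spout and jar_mouth below 0.028 m and contact force between chute and jar above 1 N and angle between chute's own z axis and vertical above 0.26 rad and z of each of cheroot1_mid, cheroot2_mid, cheroot3_mid, cheroot4_mid in the frame of jar_mouth below -0.035 m and horizontal distance between each of cheroot1_mid, cheroot2_mid, cheroot3_mid, cheroot4_mid and jar_mouth below 0.05 m and height (world z) of each of cheroot1_mid, cheroot2_mid, cheroot3_mid, cheroot4_mid above 0.004 m), for 0.3 s.
At the end, for the whole second after the job is handed in: all four cheroots in the jar (centres over 35 mm below the rim), the jar upright and within 30 mm of where it stood, the empty chute released and at rest flat on the bench, right way up (within 4.5 degrees, underside within 6 mm of the bench), not touching the jar (z of each of cheroot1_mid, cheroot2_mid, cheroot3_mid, cheroot4_mid in the frame of jar_mouth below -0.035 m and horizontal distance between each of cheroot1_mid, cheroot2_mid, cheroot3_mid, cheroot4_mid and jar_mouth below 0.05 m and height (world z) of each of cheroot1_mid, cheroot2_mid, cheroot3_mid, cheroot4_mid above 0.004 m and height (world z) of chute below 0.006 m and angle between each of chute, jar's own z axis and vertical below 0.08 rad and linear speed of each of chute, jar below 0.02 m/s and contact force between chute and jar below 0.05 N and distance of jar from where it was at the start of the episode below 0.03 m).
It fails at once if the chute presses on the jar with more than 12 N (contact force between chute and jar above 12 N).
It fails at once if the jar is pushed more than 30 mm from its place or tipped over 10 degrees (distance of jar from where it was at the start of the episode above 0.03 m or angle between jar's own z axis and vertical above 0.175 rad).
It fails at once if the gripper or arm presses on the jar (over 3 N) (contact force between any of the arm, the fingers and jar above 3 N).
It fails at once if a bystander is moved more than 25 mm (distance of any of mug, cheroot_bundle, band_spool, paste_jar, tamping_rod, leaf_stack from where it was at the start of the episode above 0.025 m).
It also fails if it takes over 67 s, if anything falls off the work surface, if the arm or the gripper's body presses on something with over 40 N, if the wrist force passes 120 N, or if a joint passes its speed limit or range.

### The arm

A 7-joint arm with a two-finger parallel gripper is mounted at the origin on the work surface. World frame = base frame: x ahead of the robot, y to its left, z up, the work surface at z = 0. Lengths are in m, angles in rad, forces in N, time in s.
With the tool pointing down it reaches from about 0.4 to 0.875 m from the base axis. Payload 19.3 kg.
Tool frame: the origin (TCP) lies midway between the tips of the shut fingers; the grasp point (between the pads) lies 19 mm behind it; z points along the fingers, y is the line along which they close (so a half turn about z gives the same grasp; the last joint's range is limited). The gripper opens to 85 mm and grips with 20 to 120 N. Pads are 22 mm wide; open, the fingers measure 114 mm over their backs; the gripper's body (76 mm by 85 mm) begins 54 mm behind the grasp point. The pads swing forward as they close: fully open they stand 13 mm farther back than shut.
Start: joints at [-1.245, 0.521, -0.036, 1.599, 0.021, 1.021, -0.113], TCP at [0.241, 0.577, 0.231] pointing down, gripper open.
Joint ranges: [-2.91, 2.91], [-0.3, 2.13], [-1.5, 1.42], [0.17, 2.43], [-1.26, 4.41], [0.16, 1.93], [-2.52, 2.52]. Speed limits (rad/s): [1.89, 1.89, 2.39, 2.39, 3.01, 3.01, 3.01].

### API

Orientations are given as a rotation vector (axis times angle).
In Python, from rig import r gives the robot as it stands. The module is installed in compiled form; this text tells all that it offers. Calls block until the motion is done:
- r.move_pose(position, orientation): joint-space move of the TCP to a pose.
- r.move_straight(position, v=0.15, rotation=None): straight line of the TCP; rotation=None keeps the orientation; v is the mean speed in m/s.
- r.set_joints(angles): joint-space move.
- r.release() and r.clamp(effort=None): open the fingers fully, or close them until they stop; effort is the grip in N (None keeps the last).
- r.sleep(seconds).
- r.solve_ik(position, orientation): joint angles nearest the present ones, or None.
- r.capture(name): name is "side" or "top" or "wrist"; returns a dict with "pixels" (384x512x3 uint8, red, green, blue), "K" (3x3 intrinsics, pixels), "R" (3x3) and "t" (3): a world point X has camera coordinates R X + t; the wrist camera has in their place "mount" (4x4, takes a point from camera to tool coordinates, whose origin is the TCP and whose axes are the flange's). Camera axes: x right, y down, z forward; pixel columns grow to the right and rows downward; lengths in m; the calibration is good to about 2 mm. The wrist camera is an equidistant fisheye: a pixel r from the principal point sees the ray r / f radians off the axis. A picture is of the moment at which its call begins: read the wrist's pose just before it. There is no depth.
A pose or a line that the arm cannot do raises r.Unreachable and nothing moves.
- r.sign_off(): hands the job in; it is judged then, once.
Readings, each from a call of its own:
- r.current_clock(): time.
- r.current_joint_pos(): joint angles.
- r.current_joint_velocities(): joint speeds.
- r.current_tau(): joint torques, N m.
- r.current_tool_pos(): TCP position.
- r.current_ee_rot(): TCP orientation.
- r.current_contact_force(): force on the tool from outside, world axes, zero at the start.
- r.current_torque(): the same for the moment, N m.
- r.current_finger_gap(): opening from 0.0 (shut) to 1.0 (fully open).
- r.current_finger_force(): force on a finger pad.
Only numpy, scipy, OpenCV 4.12 (cv2) and the standard library are available. Lean on these libraries where they do the work, as an engineer would, in place of code of your own. Each camera call takes 0.05 s, during which the arm holds its last target. There are 200 camera calls.

## Working session

There is one attempt and no reset: what is moved stays moved. The work goes in short steps, each a Python script; the robot and the scene stay as the last script left them, time stands still between calls to the robot, and variables do not carry over. Pictures are saved under pics/ and viewed, at most 10 in all, crops included, and the job is handed in when it is done.

```bash
mkdir -p pics; python3 - <<'E'
from rig import r
import cv2,pickle
d={}
for n in("top","side"):
    c=r.capture(n);d[n]=c;cv2.imwrite(f"pics/{n}0.png",cv2.resize(c["pixels"][:,:,::-1],(800,600),interpolation=cv2.INTER_CUBIC));print(n,c["K"],c["R"],c["t"])
pickle.dump(d,open("d.pkl","wb"))
print(r.current_clock(),r.current_ee_rot(),r.current_contact_force())
E
```

```text
top [[363.33704076   0.         261.80143924]
 [  0.         363.33704076 184.4285883 ]
 [  0.           0.           1.        ]] [[ 0.02787357 -0.99958819 -0.00681983]
 [-0.9877149  -0.02649176 -0.15400472]
 [ 0.15376063  0.01102871 -0.98804658]] [-0.0854977   0.5352938   1.29034351]
side [[397.29638428   0.         264.09458042]
 [  0.         397.29638428 192.60287498]
 [  0.           0.           1.        ]] [[ 0.68636276 -0.72725732  0.0017186 ]
 [-0.52545533 -0.49753932 -0.69018209]
 [ 0.50279505  0.47281224 -0.7236337 ]] [-0.42600734  0.29433094  1.11320019]
0.1 [-6.17703964e-01 -3.08015896e+00  1.49174785e-03] [ 0.08425827  0.31209365 -0.04849034]
```

View pics/top0.png

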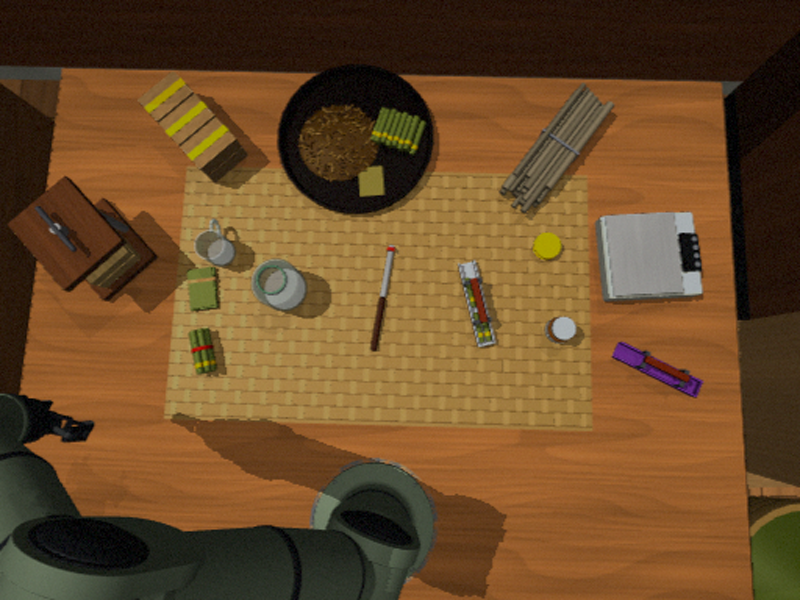

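View pics/side0.png

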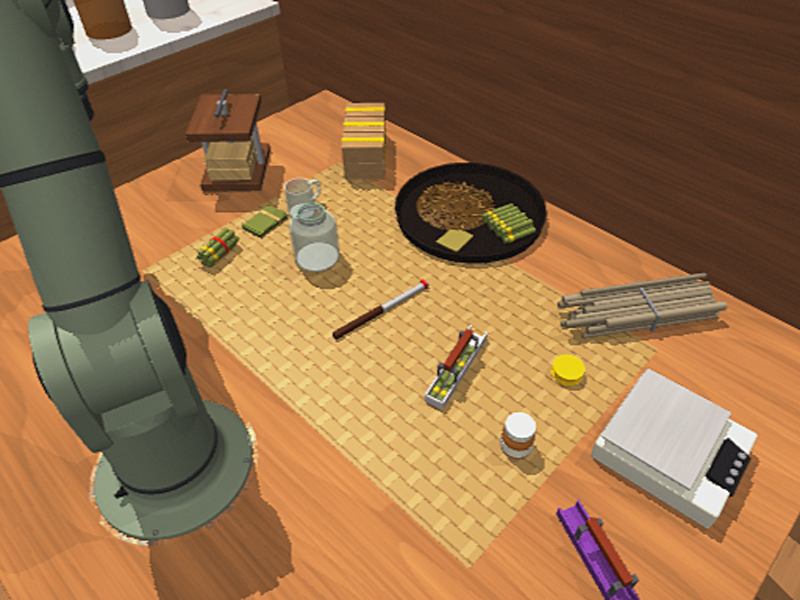

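The top view shows the chute from its bare spout end at (470,263) to its tail at (485,345), with the handle centre at about (480,300). The jar rim is at about (272,278). In the side view the handle centre is at about (460,351) and the jar rim at about (311,214). I'll zoom in on both.

```bash
python3 - <<'E'
import cv2,pickle,numpy as np
d=pickle.load(open("d.pkl","rb"))
# tiles: (view, x0,y0) of 64x48 px windows, zoom 6.25
T=[("top",275,160),("top",150,155),("side",262,205),("side",170,125)]
ims=[cv2.resize(d[v]["pixels"][y:y+48*1,x:x+64],(400,300),interpolation=cv2.INTER_CUBIC) for v,x,y in T]
# chute is taller: report
cv2.imwrite("pics/z.png",np.vstack([np.hstack(ims[:2]),np.hstack(ims[2:])])[:,:,::-1])
E
```

```text
(no output)
```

View pics/z.png

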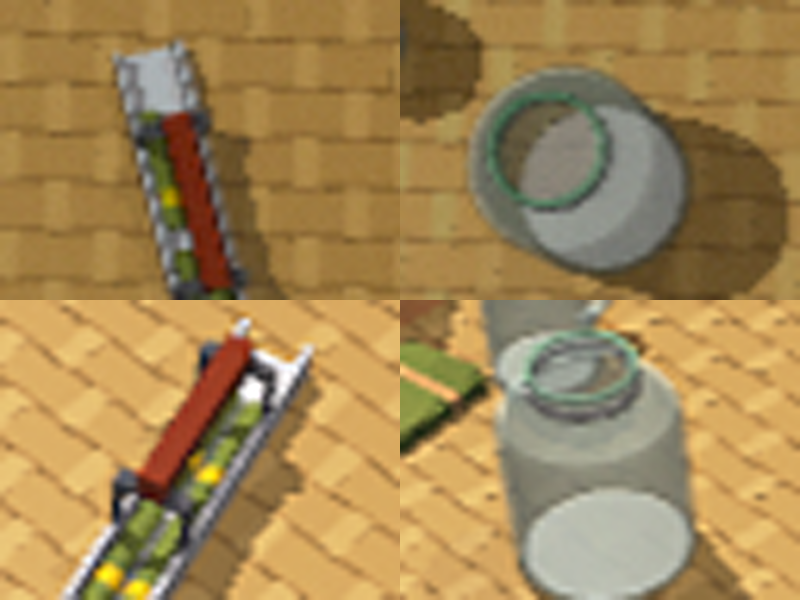

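```bash
cat > h.py <<'E'
import numpy as np,pickle,cv2
d=pickle.load(open("d.pkl","rb"))
def P(v):
    c=d[v];return c["K"]@np.c_[c["R"],c["t"]]
def tri(a,b):
    X=cv2.triangulatePoints(P("top"),P("side"),np.array(a,float),np.array(b,float));return X[:3,0]/X[3,0]
def plane(v,p,z):
    c=d[v];w=c["R"].T@np.linalg.solve(c["K"],[*p,1]);o=-c["R"].T@c["t"];return o+w*(z-o[2])/w[2]
E
python3 - <<'E'
from h import *
print("rim tri",tri((173.7,179),(199.1,136)),plane("top",(173.7,179),.142),plane("side",(199.1,136),.142))
for v,(x0,y0,x1,y1) in {"top":(285,160,330,230),"side":(262,200,330,260)}.items():
    im=d[v]["pixels"].astype(int);R,G,B=im[...,0],im[...,1],im[...,2]
    m=((R>60)&(R>2.2*G)&(R>2.2*B)).astype(np.uint8);k=np.zeros_like(m);k[y0:y1,x0:x1]=1;m*=k
    pts=np.argwhere(m)[:,::-1].astype(float);c=pts.mean(0);u=np.linalg.svd(pts-c,full_matrices=False)[2][0];s=(pts-c)@u
    e=[c+u*s.min(),c+u*s.max()];print(v,len(pts),c,e)
    for z in (.062,.071):
        a,b=[plane(v,q,z) for q in e];print(z,plane(v,c,z),a,b,np.linalg.norm(a-b),np.degrees(np.arctan2(*(a-b)[1::-1])))
E
```

```text
rim tri [0.53190066 0.22764298 0.14326258] [0.53237421 0.22778511 0.142     ] [0.53261914 0.22913534 0.142     ]
top 124 [306.07258065 191.71774194] [array([302.62348587, 178.09533062]), array([309.5298005 , 205.37224375])]
0.062 [ 0.51196325 -0.23078585  0.062     ] [ 0.56129966 -0.21788306  0.062     ] [ 0.46309004 -0.2435675   0.062     ] 0.10151266293647083 14.65612387738997
0.071 [ 0.51071717 -0.22977605  0.071     ] [ 0.55971064 -0.21696295  0.071     ] [ 0.46218368 -0.24246886  0.071     ] 0.10080704648005158 14.65612387738997
side 140 [292.73571429 223.25714286] [array([300.52226575, 210.70367532]), array([284.87845333, 235.92460813])]
0.062 [ 0.51150587 -0.22378747  0.062     ] [ 0.56728307 -0.20846563  0.062     ] [ 0.45831405 -0.23839912  0.062     ] 0.11300557961290336 15.360121595304353
0.071 [ 0.50557666 -0.22821349  0.071     ] [ 0.560824   -0.21303719  0.071     ] [ 0.45289013 -0.24268633  0.071     ] 0.11193208873303319 15.360121595304385
```

```bash
cat >> h.py <<'E'
from scipy.spatial.transform import Rotation as Ro
JAR=np.array([.532,.228,.142])
def tool(grip,phi,th,s):   # grip pt, chute yaw, nose-down tilt -> TCP pos, rotvec
    Rc=(Ro.from_euler('z',phi)*Ro.from_euler('y',th)).as_matrix()
    return np.array(grip)+Rc@[0,0,-.019], Ro.from_matrix(Rc@np.diag([s,-s,-1.])).as_rotvec()
def rest(phi,th,dz=0,back=.0196,cx=.084,jar=JAR): # grip point with floor contact (chute x=cx) on the rim
    Rc=(Ro.from_euler('z',phi)*Ro.from_euler('y',th)).as_matrix()
    return jar+[-back*np.cos(phi),-back*np.sin(phi),dz]-Rc@[cx,0,-.062]
E
python3 - <<'E'
from h import *
from rig import r
np.set_printoptions(precision=2,suppress=True)
g=[.511,-.229,.062];p0=np.radians(14.8)
for s in(1,-1):
    print("grasp",s,r.solve_ik(*tool(g,p0,0,s)))
    for f in range(-60,181,20):
        q=[r.solve_ik(*tool(rest(np.radians(f),np.radians(t)),np.radians(f),np.radians(t),s)) for t in(0,25,45)]
        if all(x is not None for x in q): print(s,f,*[np.array(x) for x in q])
E
```

```text
grasp 1 [ 0.01  0.75  0.44  1.92 -0.54  0.59 -0.51]
1 -60 [-1.4   0.88  1.22  1.81 -0.92  1.15 -2.47] [-1.1   0.9   1.23  1.78 -1.18  1.54 -2.14] [-0.79  0.9   1.01  1.71 -1.24  1.75 -2.02]
1 -40 [-1.43  0.83  1.23  1.91 -0.89  1.1  -2.1 ] [-1.09  0.93  1.22  1.72 -1.07  1.62 -1.85] [-0.79  0.98  1.01  1.55 -1.09  1.89 -1.83]
1 -20 [-1.19  0.5   0.73  1.98 -0.45  0.83 -2.13] [-0.87  0.68  0.7   1.67 -0.65  1.4  -1.86] [-0.7   0.91  0.73  1.41 -0.79  1.84 -1.75]
1 0 [-1.11  0.44  0.65  2.03 -0.37  0.79 -1.8 ] [-0.87  0.68  0.65  1.64 -0.5   1.42 -1.62] [-0.73  0.94  0.69  1.32 -0.59  1.89 -1.55]
1 20 [-0.99  0.41  0.57  2.05 -0.31  0.77 -1.44] [-0.88  0.68  0.61  1.63 -0.35  1.41 -1.38] [-0.78  0.94  0.64  1.27 -0.38  1.87 -1.33]
1 40 [-0.86  0.4   0.51  2.04 -0.28  0.77 -1.06] [-0.89  0.66  0.57  1.63 -0.2   1.36 -1.13] [-0.86  0.92  0.61  1.29 -0.18  1.79 -1.11]
1 60 [-0.77  0.43  0.49  1.99 -0.28  0.79 -0.64] [-0.91  0.64  0.55  1.65 -0.06  1.28 -0.89] [-0.94  0.88  0.58  1.37  0.01  1.65 -0.92]
1 80 [-0.68  0.46  0.44  1.92 -0.26  0.82 -0.27] [-0.94  0.62  0.54  1.7   0.06  1.16 -
[... 1893 characters left out ...]
1.97]
-1 100 [-1.05  0.86  1.23  1.84 -0.91  1.13 -2.45] [-0.37  0.54 -0.34  1.71  0.59  1.21  2.34] [-0.53  0.68 -0.38  1.61  0.79  1.55  2.12]
-1 120 [-1.02  0.92  1.22  1.75 -0.94  1.19 -2.13] [ 0.18  0.83 -1.27  1.74  1.14  1.56  2.29] [-0.54  0.6  -0.41  1.77  0.96  1.37  2.26]
-1 140 [-1.    0.96  1.22  1.66 -0.96  1.23 -1.83] [-1.34  0.85  1.22  1.87 -0.62  0.74 -2.21] [-0.53  0.52 -0.42  1.94  1.15  1.15  2.37]
-1 160 [-0.82  0.74  0.72  1.58 -0.54  1.03 -1.86] [-1.19  0.6   0.87  1.91 -0.26  0.52 -2.2 ] [-1.6   0.83  1.23  2.14 -0.56  0.2  -2.1 ]
-1 180 [-0.81  0.74  0.65  1.52 -0.49  1.04 -1.61] [-1.07  0.52  0.71  1.94 -0.31  0.42 -1.81] [-1.17  0.42  0.57  2.23  1.85  0.27  2.23]
```

```bash
python3 - <<'E'
from h import *
from rig import r
g=np.array([.511,-.229,.062]);p0=np.radians(14.8)
a=tool(g+[0,0,.14],p0,0,1);print(r.solve_ik(*a))
r.move_pose(*a)
tp,tr=r.current_tool_pos(),r.current_ee_rot();c=r.capture("wrist")
M=np.array(c["mount"]);K=c["K"]
Rt=Ro.from_rotvec(tr).as_matrix()
im=c["pixels"].copy()
def proj(X):
    p=M[:3,:3].T@(Rt.T@(X-tp)-M[:3,3]);th=np.arctan2(np.hypot(p[0],p[1]),p[2]);u=p[:2]/np.hypot(p[0],p[1])*th
    return K[:2,:2]@u+K[:2,2]
Rc=Ro.from_euler('z',p0).as_matrix()
im=cv2.resize(im,(800,600),interpolation=cv2.INTER_CUBIC)
for v in([.052,.008,.009],[.052,-.008,.009],[-.052,-.008,.009],[-.052,.008,.009],[.102,.02,-.04],[.102,-.02,-.04]):
    q=proj(g+Rc@v)*800/512;cv2.circle(im,tuple(int(round(x)) for x in q),4,(0,0,255),1)
cv2.imwrite("pics/w1.png",im[:,:,::-1]);print(r.current_clock(),tp,r.current_contact_force())
E
```

```text
[-0.35852062  0.75285378  1.07125955  1.85558975 -0.77865313  1.02470421
 -0.26879217]
3.1333 [ 0.51137616 -0.22831369  0.18289929] [ 0.7418845   0.4403547  -0.68743073]
```

View pics/w1.png

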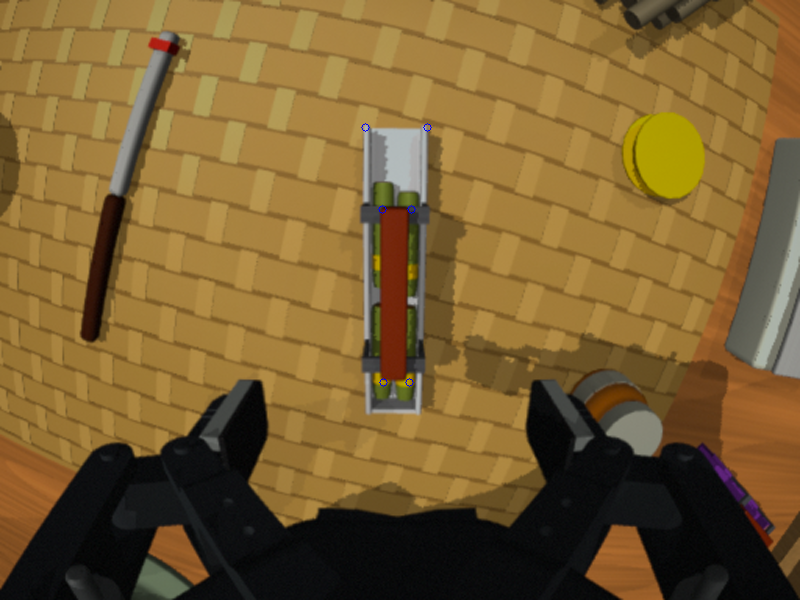

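The wrist view matches: the predicted handle ends at (395,209) and (395,382) fall on the red bar, and the spout corners are at (365,128) and (427,128). I'll grasp and lift.

```bash
python3 - <<'E'
from h import *
from rig import r
g=np.array([.511,-.229,.062]);p0=np.radians(14.8)
p,o=tool(g,p0,0,1)
r.move_straight(p,v=.1);r.clamp(110);r.sleep(.2)
print(r.current_finger_gap(),r.current_finger_force(),r.current_tool_pos(),p,r.current_contact_force())
r.move_straight(p+[0,0,.03],v=.08)
r.move_straight(p+[0,0,.20],v=.15)
f=np.radians(60)
p1,o1=tool(rest(f,0,dz=.05),f,0,1)
r.sleep(.3);print("lift",r.current_contact_force(),r.current_torque())
r.move_straight(p1+[0,0,.01],v=.15,rotation=o1);r.sleep(.4)
print(r.current_clock(),r.current_tool_pos(),p1,(Ro.from_rotvec(o1).inv()*Ro.from_rotvec(r.current_ee_rot())).as_rotvec(),r.current_contact_force(),r.current_torque(),r.current_joint_pos())
for n in("top","side"):
    d[n]=r.capture(n)
pickle.dump(d,open("d1.pkl","wb"))
a=d["top"]["pixels"][110:260,100:300];b=d["side"]["pixels"][50:200,130:330]
cv2.imwrite("pics/c1.png",cv2.resize(np.hstack([a,b]),(800,300),interpolation=cv2.INTER_CUBIC)[:,:,::-1])
E
```

```text
0.16820764273601926 107.22802877426147 [ 0.51103412 -0.22900887  0.04304165] [ 0.511 -0.229  0.043] [-1.63910271  0.56430122  0.48825359]
lift [-0.70109492  0.00959767 -2.91963654] [-0.00377433 -0.04195637  0.01737653]
10.65 [0.48019593 0.13825175 0.24499688] [0.4802     0.13827977 0.235     ] [-1.68057407e-05  1.12259504e-06  5.04542971e-05] [-0.02126489  0.64648637 -4.05195615] [ 0.00754972  0.03212227 -0.0177314 ] [-1.17442556  0.53710117  1.11230375  1.94158503 -0.56812728  1.02112368
 -0.3268412 ]
```

View pics/c1.png

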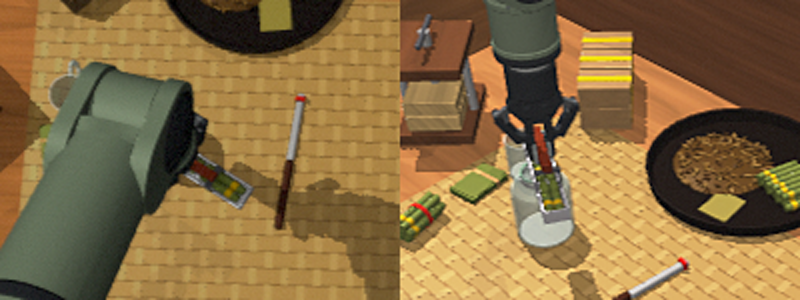

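```bash
cat >> h.py <<'E'
def rd(r,n=6,dt=.015):
    F=[];T=[]
    for _ in range(n): F.append(r.current_contact_force());T.append(r.current_torque());r.sleep(dt)
    return np.mean(F,0),np.mean(T,0),np.std(F,0)
F60=np.radians(60); CY=np.array([-np.sin(F60),np.cos(F60),0])
E
python3 - <<'E'
from h import *
from rig import r
np.set_printoptions(precision=3,suppress=True)
th=np.radians(4)
go=lambda dz,v:(lambda a:r.move_straight(a[0],v=v,rotation=a[1]))(tool(rest(F60,th,dz),F60,th,1))
go(.012,.1);r.sleep(.3)
F0,T0,s=rd(r,15);print(r.current_clock(),F0,T0,s)
dz=.012
while dz>-.012:
    dz-=.001 if dz>.004 else .0005
    go(dz,.02);r.sleep(.04)
    F,T,s=rd(r,4);fz=F[2]-F0[2];m=(T-T0)@CY
    print(f"{dz:.4f} {r.current_clock():.2f}",F-F0,f"m={m:.3f} |s|={s[2]:.2f}")
    if abs(m)>.2 or fz>2.5: break
E
```

```text
11.875 [-0.074  0.023 -3.383] [ 0.106 -0.082 -0.006] [0.377 0.474 0.437]
0.0110 12.23 [-0.014  0.361  0.148] m=-0.015 |s|=0.24
0.0100 12.59 [-0.141 -0.028  0.324] m=-0.010 |s|=0.45
0.0090 12.95 [ 0.085 -0.409  0.141] m=-0.003 |s|=0.87
0.0080 13.31 [-0.026  0.167 -0.196] m=-0.014 |s|=0.54
0.0070 13.67 [-0.201 -0.291  0.345] m=-0.008 |s|=0.37
0.0060 14.03 [0.127 0.141 0.043] m=-0.008 |s|=0.33
0.0050 14.38 [-0.311 -0.353  0.173] m=-0.015 |s|=0.61
0.0040 14.74 [-0.293  0.494  0.444] m=0.002 |s|=0.24
0.0035 15.10 [-0.197 -0.549  0.505] m=0.008 |s|=0.33
0.0030 15.46 [ 0.134 -0.174  0.106] m=0.014 |s|=0.42
0.0025 15.82 [-0.049 -0.558  0.239] m=-0.032 |s|=0.61
0.0020 16.18 [-0.104 -0.182 -0.196] m=0.019 |s|=0.25
0.0015 16.53 [-0.094  0.114  0.067] m=0.013 |s|=0.49
0.0010 16.89 [-0.036 -0.153 -0.014] m=-0.007 |s|=0.54
0.0005 17.25 [-0.147  0.453  0.497] m=-0.005 |s|=0.31
-0.0000 17.61 [-0.332  0.285  0.815] m=-0.075 |s|=0.50
-0.0005 17.97 [-0.686 -0.326  2.765] m=-0.136 |s|=0.30
```

```bash
cat >> h.py <<'E'
F0=np.array([-.074,.023,-3.383]);T0=np.array([.106,-.082,-.006]);DX=np.array([np.cos(F60),np.sin(F60),0])
def press(r,th,dz,tgt,n=8,verbose=True):
    p,o=tool(rest(F60,th,dz),F60,th,1)
    r.move_straight(p,v=.025,rotation=o)
    F,T,s=rd(r,n);fz=F[2]-F0[2]
    if verbose: print(f"{np.degrees(th):.0f} dz={dz*1e3:.2f} t={r.current_clock():.2f} fz={fz:.2f} fx={(F-F0)@DX:.2f} m={(T-T0)@CY:.3f}",flush=True)
    return dz+np.clip((fz-tgt)*.00012,-.0004,.0010),fz
E
python3 - <<'E'
from h import *
from rig import r
dz=-.0007;th=np.radians(4)
for _ in range(3): dz,f=press(r,th,dz,4.)
for t in np.arange(6,21,2):
    th=np.radians(t);dz,f=press(r,th,dz,4.)
    if f>7.5 or f<1.8: dz,f=press(r,th,dz,4.)
print(dz)
c=r.capture("side");cv2.imwrite("pics/s2.png",cv2.resize(c["pixels"][60:190,140:300],(800,600),interpolation=cv2.INTER_CUBIC)[:,:,::-1])
E
```

```text
4 dz=-0.70 t=18.35 fz=4.59 fx=-0.74 m=-0.074
4 dz=-0.63 t=18.73 fz=4.18 fx=-0.55 m=-0.114
4 dz=-0.61 t=19.12 fz=4.34 fx=-0.82 m=-0.113
6 dz=-0.57 t=19.53 fz=3.59 fx=0.76 m=-0.591
8 dz=-0.62 t=19.95 fz=4.00 fx=1.03 m=-0.725
10 dz=-0.62 t=20.37 fz=3.99 fx=1.72 m=-0.829
12 dz=-0.62 t=20.78 fz=4.45 fx=1.36 m=-0.935
14 dz=-0.56 t=21.20 fz=4.86 fx=2.41 m=-1.007
16 dz=-0.46 t=21.62 fz=4.43 fx=2.04 m=-1.044
18 dz=-0.41 t=22.03 fz=4.82 fx=2.23 m=-1.107
20 dz=-0.31 t=22.45 fz=5.24 fx=2.09 m=-1.137
-0.00016168317369158103
```

View pics/s2.png

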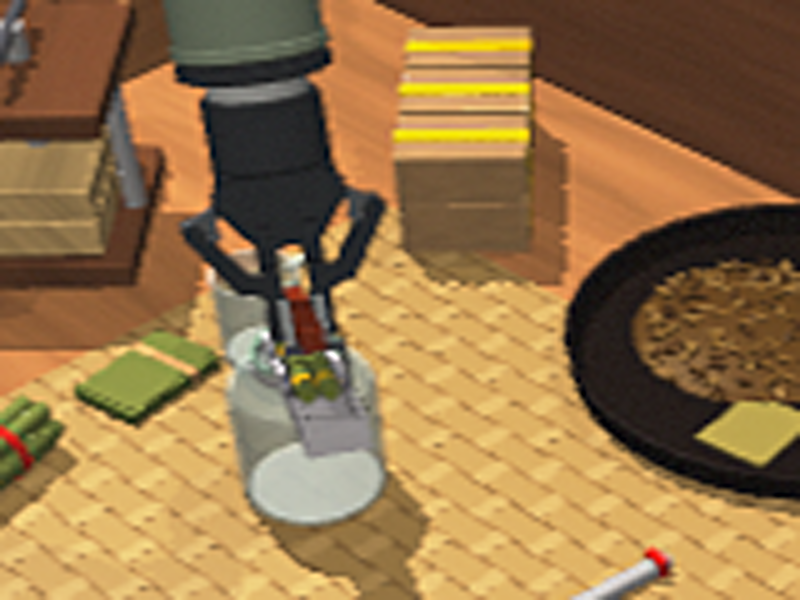

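The side view shows the chute tipped 20° with its spout on the rim. The cheroots are still in the trough at about (315,375), and the jar base at (317,485) hasn't moved. I'll go on tilting with a slightly lower vertical force, because its horizontal share grows.

```bash
python3 - <<'E'
from h import *
from rig import r
dz=-.00005
for t in np.arange(22,43,2):
    th=np.radians(t);dz,f=press(r,th,dz,3.2)
    if f>6.5 or f<1.8: dz,f=press(r,th,dz,3.2)
for _ in range(2): dz,f=press(r,th,dz,3.2)
print(dz)
c=r.capture("side");a=cv2.resize(c["pixels"][90:180,160:250],(400,400),interpolation=cv2.INTER_CUBIC)
c=r.capture("top");b=cv2.resize(c["pixels"][140:230,130:220],(400,400),interpolation=cv2.INTER_CUBIC)
cv2.imwrite("pics/s3.png",np.hstack([a,b])[:,:,::-1])
E
```

```text
22 dz=-0.05 t=22.93 fz=4.77 fx=2.37 m=-1.127
24 dz=0.14 t=23.34 fz=4.46 fx=2.45 m=-1.159
26 dz=0.29 t=23.76 fz=4.58 fx=2.48 m=-1.163
28 dz=0.46 t=24.18 fz=5.85 fx=2.18 m=-1.131
30 dz=0.77 t=24.60 fz=4.22 fx=2.28 m=-1.219
32 dz=0.90 t=25.02 fz=3.44 fx=2.59 m=-1.229
34 dz=0.92 t=25.43 fz=3.90 fx=2.59 m=-1.257
36 dz=1.01 t=25.85 fz=4.22 fx=2.32 m=-1.253
38 dz=1.13 t=26.27 fz=4.27 fx=2.05 m=-1.289
40 dz=1.26 t=26.68 fz=4.32 fx=2.44 m=-1.271
42 dz=1.39 t=27.10 fz=4.41 fx=2.23 m=-1.283
42 dz=1.54 t=27.48 fz=2.89 fx=2.77 m=-1.359
42 dz=1.50 t=27.87 fz=3.38 fx=2.28 m=-1.334
0.0015234751571774259
```

View pics/s3.png

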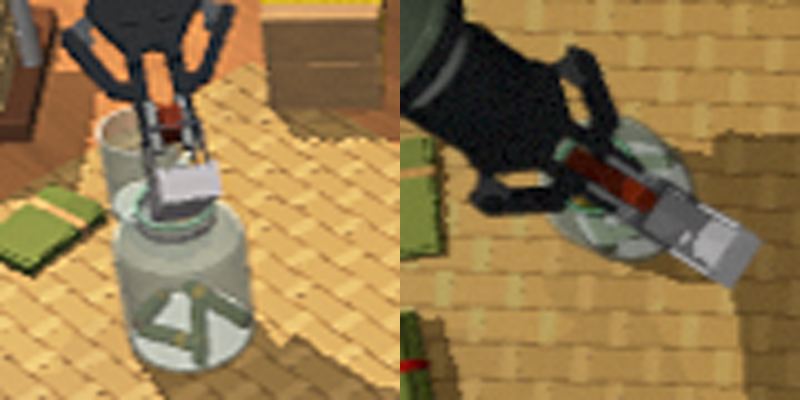

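All four cheroots are in the jar (side crop, rods at about (155,305), (165,335), (197,325) and (232,305)), and the jar stands where it was. I'll hold for a moment, then retreat and put the chute back.

```bash
python3 - <<'E'
from h import *
from rig import r
th=np.radians(42);dz=.0015
for _ in range(2): dz,f=press(r,th,dz,3.8)
r.sleep(.3)
p,o=tool(rest(F60,th,.05),F60,th,1);r.move_straight(p,v=.06)
p,o=tool(rest(F60,0,.08)-.05*DX,F60,0,1);r.move_straight(p,v=.1,rotation=o)
p0=np.radians(14.8);g=np.array([.511,-.229,.062])
p,o=tool(g+[0,0,.16],p0,0,1);r.move_straight(p,v=.16,rotation=o)
p,o=tool(g+[0,0,.02],p0,0,1);r.move_straight(p,v=.12)
r.clamp(25);r.sleep(.3)
A,B,_=rd(r,10);print(r.current_clock(),A,B)
for z in(.008,.005,.003,.0015,.0003):
    r.move_straight(p+[0,0,z-.02],v=.03);F,T,_=rd(r,6);print(z,(F-A)[2],T-B)
    if F[2]-A[2]>12: break
c=r.capture("side");cv2.imwrite("pics/s4.png",cv2.resize(c["pixels"][190:280,240:360],(800,600),interpolation=cv2.INTER_CUBIC)[:,:,::-1])
print(r.current_clock())
E
```

```text
42 dz=1.50 t=28.35 fz=3.57 fx=2.37 m=-1.342
42 dz=1.47 t=28.73 fz=3.72 fx=2.19 m=-1.321
35.4 [-0.07463948 -0.0093157  -2.96264331] [0.02070014 0.00449081 0.00207072]
0.008 0.33997012930639725 [-0.00347307  0.00546473  0.01146824]
0.005 0.39740325695608547 [-0.01178114 -0.01187371  0.00265949]
0.003 0.4007582770104201 [-0.02658573  0.01131602 -0.00269904]
0.0015 0.19422873206848035 [-0.03117089 -0.00297436 -0.00811901]
0.0003 -0.15153872590918427 [-0.02715117 -0.01559334 -0.01164979]
37.5
```

View pics/s4.png

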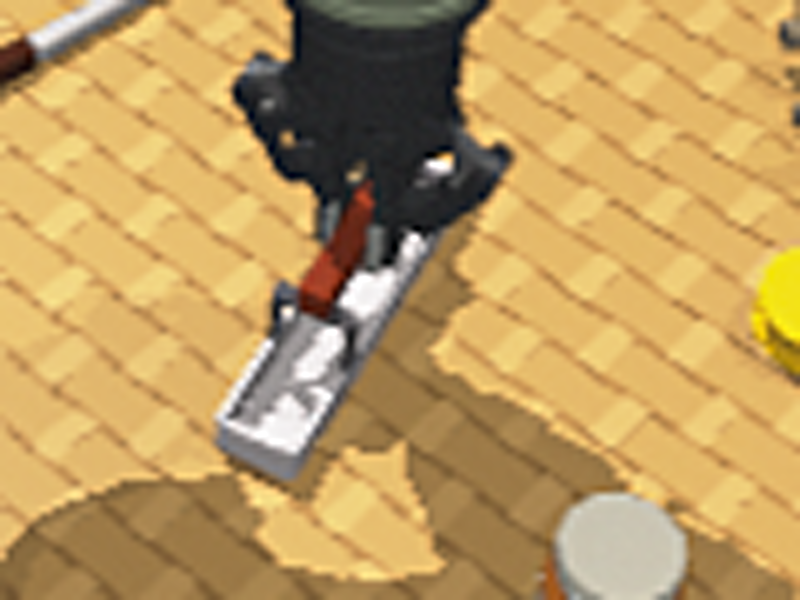

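The chute is empty, level and just above the bench (tail at (260,450)). I'll lower it to contact, release and withdraw.

```bash
python3 - <<'E'
from h import *
from rig import r
p=np.array(r.current_tool_pos())
for k in range(1,9):
    r.move_straight(p-[0,0,.0005*k],v=.02);F,T,_=rd(r,6);print(k,F[2]+2.96)
    if F[2]+2.96>2: break
r.release();r.sleep(.2)
q=np.array(r.current_tool_pos());r.move_straight(q+[0,0,.2],v=.12);r.sleep(.5)
print(r.current_clock())
a=r.capture("side")["pixels"];b=r.capture("top")["pixels"]
cv2.imwrite("pics/f.png",cv2.resize(np.hstack([a[110:260,165:340],b[130:280,140:340]]),(800,320),interpolation=cv2.INTER_CUBIC)[:,:,::-1])
E
```

```text
1 8.476813346235183
41.0583
```

View pics/f.png

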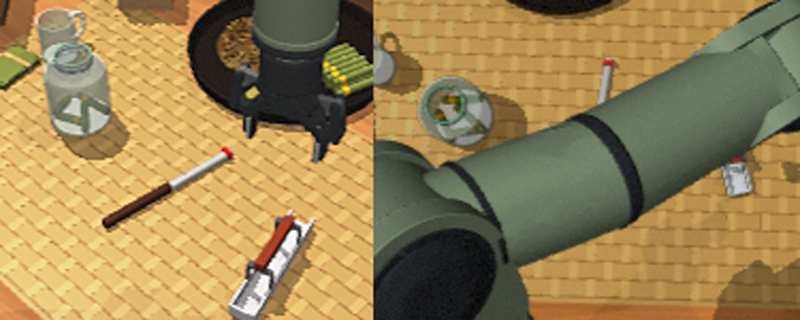

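The chute stands flat and empty (side view, about (270,265)). The jar is upright with the cheroots inside at about (80,105), so I'm handing in.

```bash
python3 -c "
from rig import r
print(r.sign_off())"
```

```text
the job is handed in; nothing more can be done
None
```

I handed the job in at about 41 s: all four cheroots slid into the jar with about 3–6 N on the rim, and the empty chute is back flat on the bench, released and clear of the jar; the sign-off gave no verdict.

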